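# Fit the carrying rod and lift the spool tray

## Robot

A 6-joint arm with a two-finger parallel gripper is mounted at the origin on a cart in front of the work surface, level with it; the furniture and walls round the work are solid. World frame = base frame: x ahead of the robot, y to its left, z up, the work surface at z = 0. Lengths are in m, angles in rad, forces in N, time in s.
With the tool pointing down it reaches from about 0.35 to 0.85 m from the base axis. Payload 8.1 kg.
Tool frame: the origin (TCP) lies at the centre of the arm's flange, where the gripper is bolted on; the fingertips stand 186 mm ahead of it and the grasp point (between the pads) lies 167 mm ahead of it; z points along the fingers, y is the line along which they close (so a half turn about z gives the same grasp; the last joint's range is limited). The gripper opens to 93 mm and grips with 3 to 60 N. Pads are 15 mm wide; open, the fingers measure 128 mm over their backs; the gripper's body (75 mm by 188 mm) begins 65 mm behind the grasp point.
Start: joints at [1.22, 0.13, 1.488, -0, 1.523, -0.085], TCP at [0.158, 0.579, 0.405] pointing down, gripper open.
Joint ranges: [-2.96, 2.96], [-0.89, 2.26], [0.02, 2.5], [-1.34, 4.48], [0, 2.73], [-2.66, 2.66]. Speed limits (rad/s): [2.39, 2.39, 2.79, 3.14, 3.14, 3.14].

## Interface

Orientations are given as a rotation vector (axis times angle).
In Python, from plant import robot gives the robot as it stands.
- The arm moves only by the tool apply_moves, never from a script. Its argument "series" is a list of rows, each a list of 2 entries, a list of its own where there are three numbers: the shift along the tool's x, y, z in mm, then the turn, a rotation vector about the tool's x, y, z in rad. A call has 1 to 12 rows; each row shifts and turns the commanded pose from where the row before left it, along the tool's axes as they then stand; what a row does not reach is not made up. A row lasts 1/12 s, in which the tool goes at most 41.7 mm and 7.16 degrees, less where a joint would pass 70% of its speed; a pose out of reach is approached as far as the arm can. A call is refused whole if a number of a shift passes 41.7 or a number of a turn 0.125, either way. A call with a gripper value outside its range is refused whole. "claw" is the opening, from 0 (shut) to 1 (fully open), set as the call begins (left out, the last holds). The fingers move at their own pace and stop on an object; "newtons" is the grip in N (left out, the last holds). Time passes only in rows, so rows that do not move let the fingers close. It gives the time, the measured TCP pose, the force, the opening and the grip force at its end, in the units of the state.
- robot.read_state(): the state, without advancing time (a new reading comes with each control period).
- robot.read_camera(name): name is "scene" or "top"; returns (picture, depth): 420x560x3 uint8, blue, green, red; 420x560 float32, m along the optical axis (not along the pixel's ray), 0 where there is no reading.
- robot.calibration(name): a dict with "fx", "fy", "cx", "cy" (pixels), "D" ([k1, k2, p1, p2, k3] as OpenCV has them; the pictures are not rectified), "extrinsics" (4x4, takes a point from world to camera coordinates). Camera axes: x right, y down, z forward; pixel columns grow to the right and rows downward; lengths in m; the calibration is good to about 2 mm. A picture is of the moment at which its call begins. calibration takes no time and is no camera call.
- robot.close_job(): hands the job in; it is judged then, once.
The state is a dict: "t": time; "q": joint angles; "dq": joint speeds; "joint_torque": joint torques, N m; "tool_pos": TCP position; "orientation": TCP orientation; "force": force on the tool from outside, world axes, zero at the start; "wrist_torque": the same for the moment, N m; "opening": finger opening in m; "gripper_force": force on a finger pad.
Only numpy, scipy, OpenCV 4.12 (cv2) and the standard library are available. Lean on these libraries where they do the work, as an engineer would, in place of code of your own. Each camera call takes 0.05 s, during which the arm holds its last target. There are 200 camera calls.

## Task

Take the carrying rod from its rest and push it, plain end first, through the eyes of both posts of the tray so that its end shows beyond the far post. Then take the rod between the two posts and lift the tray by the rod alone, about 10 cm off the table, with the spool still in it, and keep it there level and still: finish while holding it, do not put it down. Leave the other things on the table alone.

Things in the scene. Friction and masses are not known exactly. Their poses are not given: they have to be found in the camera images.
- carrier: Loose open grey tray on the table, 100 (x) x 170 (y) x 28 mm high, walls and floor 4 mm, about 0.4 kg, with two dark steel eye posts at its own y = +46 and -46 mm, 129 mm high, at most 48 mm wide (x), 8 mm thick (y), free gap between them 84 mm. Origin: centre of the underside; z up, y along the line through both eyes, at the start within 0.3 rad of world +y.
- eye_a (a point): Centre of the eye in the post at the tray's +y end: a square hole, 21 mm across its flats, standing on one corner, right through the post along y, centre 105 mm above the tray's underside, at mid-thickness. Axes as carrier.
- eye_b (a point): Centre of the like eye (square on its corner, 21 mm across flats, 105 mm above the tray's underside) in the post at the tray's -y end. Axes as carrier.
- rod_grip (a point): Point on the axis of the loose straight round steel rod (10 mm diameter, 165 mm from head to tip, 50 g), 30 mm from its head: the place to take it for pushing it in. The rod lies level in its rest, axis 70 mm above the table. Own y runs along the rod to the head, at the start within 0.4 rad of world +y; z up at the start.
- rod_tip (a point): Centre of the rod's plain chamfered end, 134.5 mm from rod_grip towards the rod's -y. Axes as rod_grip.
- rod_neck (a point): Point on the rod's axis where the black round head (26 mm diameter, 6 mm thick, too big for the eyes) begins, 165 mm from the tip, 30 mm from rod_grip. Axes as rod_grip.
- rest: Fixed wooden rest, base 50 (x) x 115 (y) x 8 mm, with two 10 mm thick V-notched posts, 77 mm high, about 34 mm wide, at its own y = -55 and +18 mm; the rod lies loose in them along y (lift it straight up). Origin: on the table under the rod's mid-length; nothing stands under rod_grip, at y = +52 mm.
- spool_center (a point): Centre, half-way up, of the solder spool that stands loose on the tray's floor between the posts: 56 mm diameter, 40 mm high, 0.15 kg, its top 44 mm above the tray's underside.
- flux: Bystander: small white bottle with a pointed cap, 39 mm diameter, 108 mm high. Origin: centre of its underside.
- measure: Bystander: tape measure, 62 x 79 x 38 mm high. Origin: underside.
- tape: Bystander: roll of black tape lying flat, 66 mm diameter, 18 mm high. Origin: centre of its underside.
Things that resemble listed ones, but are neither listed nor needed, are in the scene too. What is shaped like the part that bears spool_center but orange is not meant.

How it is judged:
By the outcome, as a careful person would: the job done as asked, in the order asked, and still so for the second after the job is handed in, while the arm keeps its last pose, push and grip.
It also fails if it takes over 54 s, if anything falls off the work surface, if the arm or the gripper's body presses on something with over 40 N, if the wrist force passes 120 N, or if a joint passes its speed limit or range.

## Working session

There is one attempt and no reset: what is moved stays moved. The work goes in short steps, Python scripts to look and compute and a tool call to move; the robot and the scene stay as the last step left them, time stands still between calls to the robot, and variables do not carry over. Pictures are saved under pics/ and viewed, at most 10 in all, crops included, and the job is handed in when it is done.

Besides the shell and the picture viewer there is one more tool, called after ">>>" as name(argument=value, ...), one argument or row to a line, values as JSON. apply_moves: Moves the arm, as the interface text tells. Its arguments: {"type":"object","properties":{"series":{"type":"array"},"claw":{"type":"number"},"newtons":{"type":"number"}},"required":["series"]}

```bash
mkdir -p pics; ls; cat > h.py <<'E'
import numpy as np, cv2
from plant import robot
from scipy.spatial.transform import Rotation as R
def cloud(name):
    im,d=robot.read_camera(name); c=robot.calibration(name)
    K=np.array([[c['fx'],0,c['cx']],[0,c['fy'],c['cy']],[0,0,1.]]);D=np.array(c['D'],float);T=np.array(c['extrinsics'])
    h,w=d.shape; uv=np.stack(np.meshgrid(np.arange(w),np.arange(h)),-1).reshape(-1,1,2).astype(np.float32)
    n=cv2.undistortPoints(uv,K,D).reshape(h,w,2)
    P=np.dstack([n*d[...,None],d])
    W=(P-T[:3,3])@T[:3,:3]; W[d==0]=np.nan
    return im,d,W
E
python3 - <<'E'
from h import *
for n in('scene','top'):
    im,d,W=cloud(n); cv2.imwrite(f'pics/{n}0.png',im); np.savez(f'{n}0.npz',im=im,W=W)
    c=robot.calibration(n);T=np.array(c['extrinsics']);print(n,-T[:3,:3].T@T[:3,3],T[:3,:3].round(2).tolist(),c['fx'])
print(robot.read_state())
E
```

```text
pics
scene [ 0.12108905 -0.60637609  0.56170114] [[0.9, -0.43, 0.0], [-0.2, -0.42, -0.88], [0.38, 0.8, -0.47]] 527.5776328521068
top [0.30185004 0.16172922 1.04474767] [[-0.01, -1.0, 0.0], [-0.98, 0.01, -0.2], [0.2, -0.0, -0.98]] 451.73617093564343
{'t': 0.1, 'q': array([ 1.21958999e+00,  1.31113920e-01,  1.48914103e+00,  9.39122523e-06,
        1.52299378e+00, -8.54285153e-02]), 'dq': array([ 0.00175419, -0.00238526, -0.00265372, -0.00260055,  0.00027899,
       -0.00013381]), 'joint_torque': array([ 5.42801736e-04, -5.61344755e+01, -4.93092871e+01,  7.69979996e-02,
        2.92143814e-02,  7.33528054e-06]), 'tool_pos': array([0.15752213, 0.57875209, 0.40379131]), 'orientation': array([-4.16206996e-01, -3.11352832e+00,  2.53612849e-03]), 'force': array([0.16342648, 0.1349207 , 0.58189435]), 'wrist_torque': array([-0.02549307, -0.01665991,  0.01551371]), 'gripper_force': 0.0, 'opening': 0.09257740304509623}
```

View pics/scene0.png

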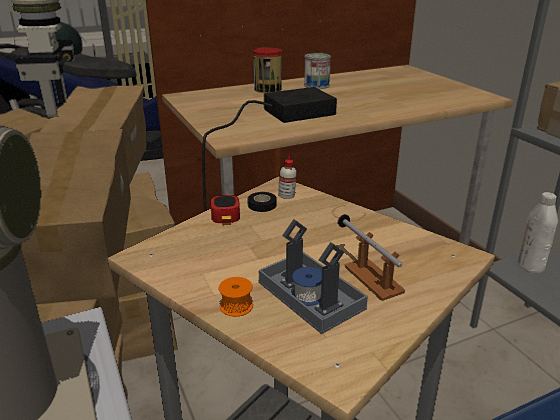

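View pics/top0.png

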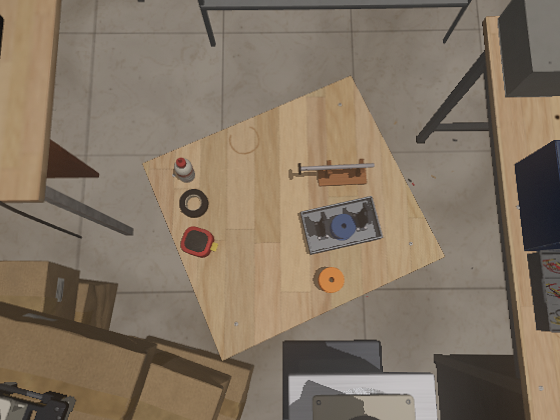

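The scene view shows the tray with its posts (295,255 and 330,280), the rod in its rest with the head at (344,221) and tip at (398,262). In the top view the tray is at (341,225), the rod runs from the head (300,168) to the tip (373,165), and the orange decoy is at (331,280).

```bash
cat > m.py <<'E'
from h import *
S={n:np.load(n+'0.npz') for n in('scene','top')}
def pca(p):
    c=p.mean(0);u=np.linalg.svd(p-c)[2][0] if len(p)<3000 else np.linalg.eigh(np.cov((p-c).T))[1][:,-1]
    return c,u*np.sign(u[1])
for n in S:
    im,W=S[n]['im'].astype(int),S[n]['W']; print('==',n)
    hsv=cv2.cvtColor(im.astype(np.uint8),cv2.COLOR_BGR2HSV).astype(int)
    box=(slice(60,360),slice(140,450)) if n=='top' else (slice(190,340),slice(200,420))
    M=np.zeros(W.shape[:2],bool);M[box]=1
    z=W[...,2]; sat=hsv[...,1]
    t=W[M&(abs(z)<.01)&(sat>60)];print('table z',np.nanmedian(t[:,2]))
    # spool blue
    b=M&(hsv[...,0]>100)&(hsv[...,0]<125)&(sat>90)
    p=W[b&(z>.03)&(z<.06)]; print('spool',len(p),np.median(p,0),p.min(0),p.max(0))
    if n=='top':
        m=(b&(z>.035)).astype(np.uint8);cs=max(cv2.findContours(m,0,2)[0],key=cv2.contourArea);print('spool circ px',cv2.minEnclosingCircle(cs))
    # tray rim
    sp=np.median(p,0)
    near=np.hypot(W[...,0]-sp[0],W[...,1]-sp[1])<.14
    r=M&near&(z>.018)&(z<.035)&(sat<70)
    q=W[r]; rc=cv2.minAreaRect(q[:,:2].astype(np.float32)*1000);print('rim',len(q),rc)
    pt=M&near&(z>.085)&(z<.14)
    q=W[pt]
    lab,st=cv2.connectedComponents(pt.astype(np.uint8))
    for i in range(1,lab):
        q=W[st==i]
        if len(q)>15: print('blob',len(q),q.mean(0).round(4),q.min(0).round(4),q.max(0).round(4))
    # rod
    rd=M&(z>.055)&(z<.1)&(sat<60)&(W[...,0]>sp[0]+.06)
    lab,st=cv2.connectedComponents(rd.astype(np.uint8))
    for i in range(1,lab):
        q=W[st==i]
        if len(q)>40: c,u=pca(q);print('rod',len(q),c.round(4),u.round(4),q[q[:,1].argmin()].round(4),q[q[:,1].argmax()].round(4), 'ang',np.arctan2(-u[0],u[1]))
E
python3 m.py
python3 - <<'E'
import cv2
a=cv2.imread('pics/scene0.png')[190:340,240:430];cv2.imwrite('pics/c1.png',cv2.resize(a,None,fx=4,fy=4,interpolation=2))
a=cv2.imread('pics/top0.png')[130:270,270:420];cv2.imwrite('pics/c2.png',cv2.resize(a,None,fx=4,fy=4,interpolation=2))
E
```

```text
== scene
table z -0.0012871865591659024
spool 489 [0.47113467 0.03049319 0.0425656 ] [0.4443236  0.00171579 0.03469231] [0.60195373 0.1283233  0.05968748]
rim 1470 ((478.56256103515625, 31.878387451171875), (102.1076889038086, 172.62562561035156), 12.383456230163574)
blob 291 [0.4681 0.0754 0.1048] [0.4455 0.0674 0.0852] [0.4934 0.0853 0.1284]
blob 335 [ 0.4871 -0.0144  0.1047] [ 0.4658 -0.0213  0.085 ] [ 0.5108 -0.005   0.128 ]
rod 391 [0.6    0.0411 0.0716] [-0.0358  0.9994  0.0022] [ 0.602  -0.0412  0.071 ] [0.612  0.1284 0.0661] ang 0.03583552794117001
== top
table z 7.614055547434745e-06
  return _methods._mean(a, axis=axis, dtype=dtype,
  ret = um.true_divide(
Traceback (most recent call last):
  File "m.py", line 15, in <module>
    p=W[b&(z>.03)&(z<.06)]; print('spool',len(p),np.median(p,0),p.min(0),p.max(0))
                                                                ~~~~~^^^
ValueError: zero-size array to reduction operation minimum which has no identity
```

View pics/c1.png

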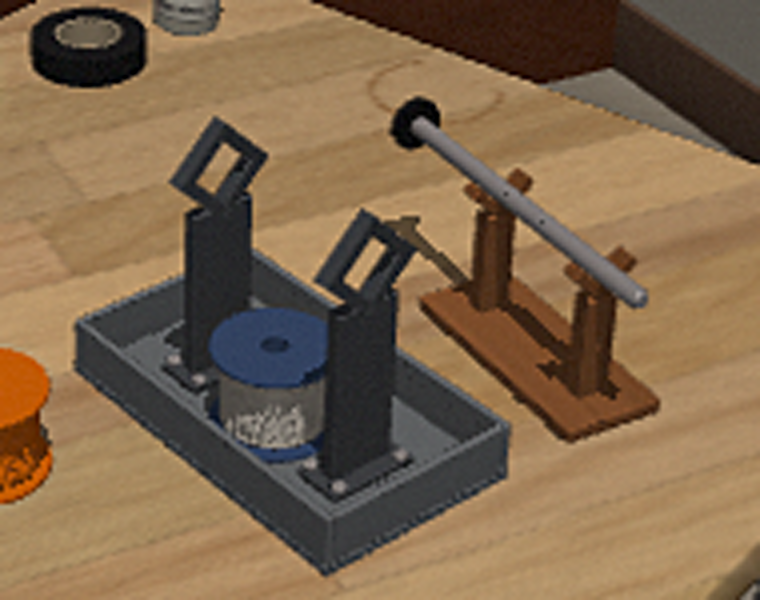

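View pics/c2.png

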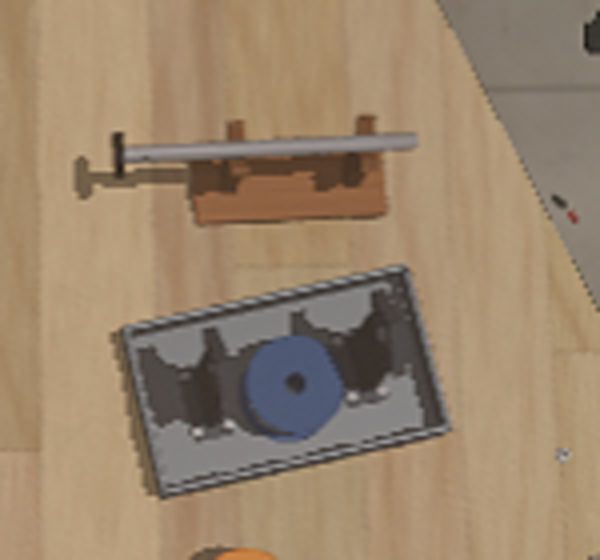

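The crops confirm the square-on-corner eyes on both posts, the spool about centred between them, and the rod lying free with its head at the +y end. The scene view already gives the tray; I'll fix the top measurement.

```bash
python3 - <<'E'
from h import *
S=np.load('top0.npz');W=S['W'];im=S['im']
for v,u in[(225,343),(225,325),(168,335),(280,331),(166,355),(167,320),(200,280)]:print(v,u,im[v,u],W[v,u].round(4))
E
sed -i 's/sat>90)/sat>70)/; s/p=W\[b&(z>.03)&(z<.06)\]/p=W[b\&(z>.03)\&(z<.06)\&(W[...,0]<.55)]/' m.py; python3 m.py 2>&1 | tail -12
```

```text
225 343 [53 51 54] [0.478  0.0289 0.0187]
225 325 [70 73 79] [0.4612 0.0793 0.1193]
168 335 [112 114 122] [0.5984 0.049  0.0723]
280 331 [ 67  86 102] [0.3537 0.0591 0.0043]
166 355 [142 144 152] [0.6025 0.0041 0.0724]
167 320 [155 157 165] [0.6014 0.0824 0.0717]
200 280 [120 153 178] [0.5427 0.1736 0.0021]
blob 291 [0.4681 0.0754 0.1048] [0.4455 0.0674 0.0852] [0.4934 0.0853 0.1284]
blob 335 [ 0.4871 -0.0144  0.1047] [ 0.4658 -0.0213  0.085 ] [ 0.5108 -0.005   0.128 ]
rod 391 [0.6    0.0411 0.0716] [-0.0358  0.9994  0.0022] [ 0.602  -0.0412  0.071 ] [0.612  0.1284 0.0661] ang 0.03583552794117001
== top
table z 7.614055547434745e-06
spool 399 [0.47131246 0.03176097 0.04401781] [0.44594305 0.00530661 0.03870689] [0.49932676 0.05709669 0.04928951]
spool circ px ((343.2303466796875, 225.5936279296875), 12.013233184814453)
rim 542 ((478.9345397949219, 33.67047119140625), (100.53263092041016, 172.50473022460938), 12.180609703063965)
blob 154 [ 0.4884 -0.0104  0.1101] [ 0.4664 -0.0192  0.0854] [ 0.5126 -0.0016  0.1314]
blob 120 [0.4678 0.0803 0.1123] [0.4461 0.072  0.0855] [0.494  0.0881 0.1311]
rod 152 [0.6031 0.3885 0.0683] [-0.4482  0.8792  0.1616] [0.6107 0.3736 0.0603] [0.6121 0.4109 0.0646] ang 0.47143650117825336
rod 288 [0.6013 0.0449 0.0737] [-0.0392  0.9992  0.006 ] [ 0.6064 -0.0385  0.0728] [0.5914 0.1278 0.0835] ang 0.039173657057510136
```

```bash
cat > g.py <<'E'
import sys
from h import *
# usage: g.py x y z(grasp point) yaw_of_tool_y
x,y,z,a=map(float,sys.argv[1:5])
s=robot.read_state(); p=s['tool_pos']; Rc=R.from_rotvec(s['orientation']).as_matrix()
yt=np.array([np.cos(a),np.sin(a),0]); zt=np.array([0,0,-1.]); Rt=np.c_[np.cross(yt,zt),yt,zt]
d=np.array([x,y,z+.167])-p
print('t',s['t'],'turn',R.from_matrix(Rc.T@Rt).as_rotvec().round(4),'shift now mm',(Rc.T@d*1000).round(1),'shift after turn',(Rt.T@d*1000).round(1),'F',s['force'].round(1),'open',s['opening'].round(4),'gf',s['gripper_force'])
E
python3 g.py .599 .094 .238 .037
```

```text
Traceback (most recent call last):
  File "g.py", line 8, in <module>
    print('t',s['t'],'turn',R.from_matrix(Rc.T@Rt).as_rotvec().round(4),'shift now mm',(Rc.T@d*1000).round(1),'shift after turn',(Rt.T@d*1000).round(1),'F',s['force'].round(1),'open',s['opening'].round(4),'gf',s['gripper_force'])
                                                                                                                                                                                       ^^^^^^^^^^^^^^^^^^
AttributeError: 'float' object has no attribute 'round'
```

```bash
sed -i "s/s\['opening'\].round(4)/s['opening']/" g.py; python3 g.py .599 .094 .238 .037
```

```text
t 0.1 turn [-1.500e-03  9.000e-04  1.268e+00] shift now mm [-553.3 -351.8   -0.7] shift after turn [-500.8  423.2   -1.2] F [0.2 0.1 0.6] open 0.09257740304509623 gf 0.0
```

>>> apply_moves(
  series=[
    [[0,0,0],[0,0,0.115]],
    [[0,0,0],[0,0,0.115]],
    [[0,0,0],[0,0,0.115]],
    [[0,0,0],[0,0,0.115]],
    [[0,0,0],[0,0,0.115]],
    [[0,0,0],[0,0,0.115]],
    [[0,0,0],[0,0,0.115]],
    [[0,0,0],[0,0,0.115]],
    [[0,0,0],[0,0,0.115]],
    [[0,0,0],[0,0,0.115]],
    [[0,0,0],[0,0,0.115]],
  ],
  claw=0.6,
)

```text
t: 1.02
tool_pos: [0.1575, 0.5788, 0.4041]
orientation: [2.183, 2.259, -0.002]
force: [0.2, -0.9, 0.7]
opening: 0.0558
gripper_force: 0.0
```

>>> apply_moves(
  series=[
    [[-25,21,0],[0,0,0]],
    [[-25,21,0],[0,0,0]],
    [[-25,21,0],[0,0,0]],
    [[-25,21,0],[0,0,0]],
    [[-25,21,0],[0,0,0]],
    [[-25,21,0],[0,0,0]],
    [[-25,21,0],[0,0,0]],
    [[-25,21,0],[0,0,0]],
    [[-25,21,0],[0,0,0]],
    [[-25,21,0],[0,0,0]],
    [[-25,21,0],[0,0,0]],
    [[-25,21,0],[0,0,0]],
  ],
)

```text
t: 2.02
tool_pos: [0.4221, 0.2878, 0.4044]
orientation: [-2.176, -2.265, 0.001]
force: [0.4, 0.1, -0.3]
opening: 0.056
gripper_force: 0.0
```

>>> apply_moves(
  series=[
    [[-25,21,0],[0,0,0]],
    [[-25,21,0],[0,0,0]],
    [[-25,21,0],[0,0,0]],
    [[-25,21,0],[0,0,0]],
    [[-25,21,0],[0,0,0]],
    [[-25,21,0],[0,0,0]],
    [[-25,21,0],[0,0,0]],
    [[-25,21,0],[0,0,0]],
    [[0,0,0],[0,0,0]],
  ],
)

```text
t: 2.77
tool_pos: [0.5997, 0.0917, 0.4036]
orientation: [2.18, 2.26, -0.002]
force: [0.2, -0.1, -1.2]
opening: 0.0559
gripper_force: 0.0
```

```bash
python3 g.py .599 .094 .070 .037
```

```text
t 2.7667 turn [-0.0003  0.002  -0.001 ] shift now mm [  2.6  -0.5 166.6] shift after turn [  2.3  -0.6 166.6] F [ 0.2 -0.1 -1.2] open 0.055948792906448594 gf 0.0
```

>>> apply_moves(
  series=[
    [[2.5,-0.5,25],[0,0,0]],
    [[0,0,25],[0,0,0]],
    [[0,0,25],[0,0,0]],
    [[0,0,25],[0,0,0]],
    [[0,0,25],[0,0,0]],
    [[0,0,20],[0,0,0]],
    [[0,0,12],[0,0,0]],
    [[0,0,10],[0,0,0]],
    [[0,0,0],[0,0,0]],
    [[0,0,0],[0,0,0]],
  ],
)

```text
t: 3.6
tool_pos: [0.5967, 0.0987, 0.238]
orientation: [-2.176, -2.265, 0.0]
force: [0.2, -0.5, 0.3]
opening: 0.0556
gripper_force: 0.0
```

```bash
python3 g.py .599 .094 .070 .037; python3 - <<'E'
import sys; from h import *
im,d,W=cloud('scene'); cv2.imwrite('pics/s2.png',cv2.resize(im[130:330,220:440],None,fx=3,fy=3))
E
```

```text
t 3.6 turn [-0.0002  0.      0.0031] shift now mm [-4.8  2.1  1. ] shift after turn [-4.8  2.1  1. ] F [ 0.2 -0.5  0.3] open 0.055603651629809944 gf 0.0
```

View pics/s2.png

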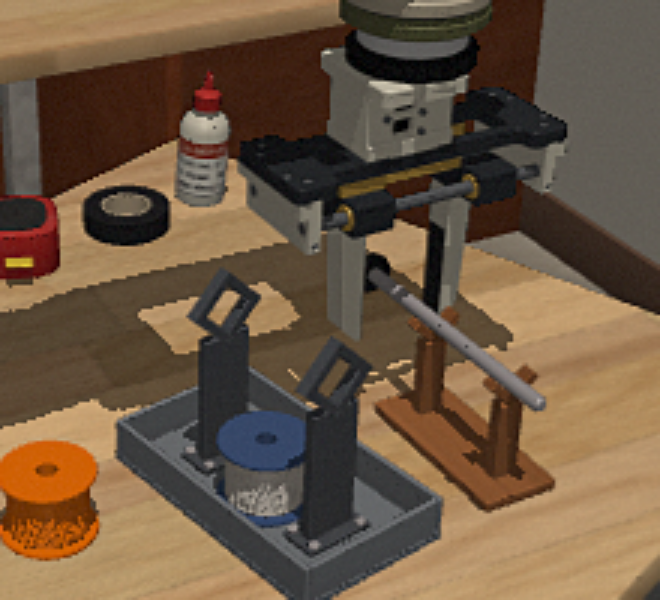

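The fingers straddle the rod (around 400,290) near its head, clear of the rest's post at (430,330). I'll trim the pose slightly and close.

>>> apply_moves(
  series=[
    [[-4.5,2,0.5],[0,0,0]],
    [[0,0,0],[0,0,0]],
  ],
)

```text
t: 3.82
tool_pos: [0.5998, 0.0937, 0.2389]
orientation: [2.175, 2.264, 0.003]
force: [-0.9, -0.0, -0.3]
opening: 0.0562
gripper_force: 0.0
```

```bash
python3 g.py .599 .094 .070 .037;python3 g.py .599 .094 .070 .037
```

```text
t 3.8167 turn [0.0028 0.0002 0.0029] shift now mm [ 0.4 -0.8  1.9] shift after turn [ 0.4 -0.8  1.9] F [-0.9 -0.  -0.3] open 0.05617586747635772 gf 0.0
t 3.8167 turn [0.0028 0.0002 0.0029] shift now mm [ 0.4 -0.8  1.9] shift after turn [ 0.4 -0.8  1.9] F [-0.9 -0.  -0.3] open 0.05617586747635772 gf 0.0
```

>>> apply_moves(
  series=[
    [[0,0,0],[0,0,0]],
    [[0,0,0],[0,0,0]],
    [[0,0,0],[0,0,0]],
    [[0,0,0],[0,0,0]],
    [[0,0,0],[0,0,0]],
    [[0,0,0],[0,0,0]],
    [[0,0,0],[0,0,0]],
    [[0,0,0],[0,0,0]],
    [[0,0,0],[0,0,0]],
    [[0,0,0],[0,0,0]],
  ],
  claw=0,
  newtons=30,
)

```text
t: 4.65
tool_pos: [0.599, 0.0942, 0.2375]
orientation: [2.176, 2.265, 0.001]
force: [0.8, 0.3, 0.1]
opening: 0.0091
gripper_force: 29.9
```

>>> apply_moves(
  series=[
    [[0,0,-8],[0,0,0]],
    [[0,0,-16],[0,0,0]],
    [[0,0,-20],[0,0,0]],
    [[0,0,-20],[0,0,0]],
    [[0,0,-20],[0,0,0]],
    [[0,0,-20],[0,0,0]],
    [[0,0,-12],[0,0,0]],
    [[0,0,0],[0,0,-0.044]],
    [[0,0,0],[0,0,-0.044]],
    [[0,0,0],[0,0,-0.044]],
    [[0,0,0],[0,0,-0.044]],
    [[0,0,0],[0,0,0]],
  ],
)

```text
t: 5.65
tool_pos: [0.5986, 0.0942, 0.3531]
orientation: [-1.966, -2.45, 0.001]
force: [-0.6, -0.6, -1.2]
opening: 0.009
gripper_force: 29.9
```

```bash
python3 g.py .4342 .2382 .186 .213
```

```text
t 5.65 turn [-0.0007 -0.0001  0.0051] shift now mm [ 176.2 -129.4    0.2] shift after turn [ 1.755e+02 -1.303e+02  1.000e-01] F [-0.6 -0.6 -1.2] open 0.009025362720429947 gf 29.942153245210648
```

>>> apply_moves(
  series=[
    [[15,-11,0],[0,0,0]],
    [[18,-13,0],[0,0,0]],
    [[18,-13,0],[0,0,0]],
    [[18,-13,0],[0,0,0]],
    [[18,-13,0],[0,0,0]],
    [[18,-13,0],[0,0,0]],
    [[18,-13,0],[0,0,0]],
    [[18,-14,0],[0,0,0]],
    [[18,-14,0],[0,0,0]],
    [[16,-12,0],[0,0,0]],
    [[0,0,20],[0,0,0]],
    [[0,0,20],[0,0,0]],
  ],
)

```text
t: 6.65
tool_pos: [0.435, 0.2386, 0.3144]
orientation: [1.968, 2.447, 0.005]
force: [0.5, -0.7, -0.9]
opening: 0.0091
gripper_force: 29.9
```

>>> apply_moves(
  series=[
    [[0,0,20],[0,0,0]],
    [[0,0,20],[0,0,0]],
    [[0,0,0],[0,0,0]],
    [[0,0,0],[0,0,0]],
  ],
)

```text
t: 6.98
tool_pos: [0.4347, 0.2372, 0.2724]
orientation: [-1.969, -2.446, 0.004]
force: [-0.2, 0.6, 0.0]
opening: 0.0089
gripper_force: 29.9
```

```bash
python3 g.py .4342 .2382 .105 .213; cat > n.py <<'E'
from h import *
import sys
tag=sys.argv[1]
u0=np.array([-np.sin(.213),np.cos(.213),0]);v0=np.array([np.cos(.213),np.sin(.213),0]);C=np.array([.4785,.0335,0])
s=robot.read_state();g=s['tool_pos']+R.from_rotvec(s['orientation']).as_matrix()@[0,0,.167];print('grasp in tray (x,y,z) mm',((g-C)@np.c_[v0,u0,[0,0,1]]*1000).round(1))
for n in('scene','top'):
    im,d,W=cloud(n); cv2.imwrite(f'pics/{n}{tag}.png',im); np.savez(f'{n}{tag}.npz',im=im,W=W)
    Q=(W-C)@np.c_[v0,u0,[0,0,1]]*1000
    sat=cv2.cvtColor(im,cv2.COLOR_BGR2HSV)[...,1]
    x,y,z=Q[...,0],Q[...,1],Q[...,2]
    for nm,lo,hi in(('a',35,62),('b',-62,-35)):
        q=Q[(y>lo)&(y<hi)&(abs(x)<35)&(z>86)&(z<140)]
        if len(q): print(n,'eye',nm,len(q),'mid',((q.min(0)+q.max(0))/2).round(1),'mean',q.mean(0).round(1))
    q=Q[(y>62)&(y<190)&(abs(x)<40)&(z>85)&(z<140)]
    if len(q)>20:
        for lo in range(60,190,20):
            k=q[(q[:,1]>=lo)&(q[:,1]<lo+20)]
            if len(k)>5:print(n,'rod',lo,len(k),k.mean(0).round(1),'minx/maxx',k.min(0)[[0,2]].round(1),k.max(0)[[0,2]].round(1))
        print('tip y',q[:,1].min())
E
python3 n.py 3
```

```text
t 6.9833 turn [-0.003   0.0006  0.002 ] shift now mm [ 1.1 -0.3  0.4] shift after turn [ 1.1 -0.3  0.4] F [-0.2  0.6  0. ] open 0.008913545562704362 gf 29.942854419350624
grasp in tray (x,y,z) mm [ -0.3 208.3 105.4]
scene eye a 288 mid [  0.3  44.8 107.1] mean [ -1.5  43.2 105. ]
scene eye b 323 mid [ -0.3 -46.8 107.1] mean [ -1.7 -48.6 105.5]
scene rod 60 24 [ -0.2  76.1 107. ] minx/maxx [ -4.4 102.6] [  4.4 110.5]
scene rod 80 46 [ -1.6  89.6 108. ] minx/maxx [ -4.8 103.1] [  4.  111.7]
scene rod 100 44 [ -2.  109.8 107.8] minx/maxx [ -5.7 101.9] [  2.2 110.7]
scene rod 120 41 [ -2.2 129.7 107.3] minx/maxx [ -5.1 102.4] [  3.  110.9]
scene rod 140 39 [ -2.3 150.1 107. ] minx/maxx [ -5.5 102.1] [  3.8 110. ]
scene rod 160 38 [ -2.8 169.3 106.5] minx/maxx [ -5.9 100.7] [  3.7 111. ]
scene rod 180 20 [ -2.6 185.5 105.7] minx/maxx [ -4.6 100.7] [  1.  109.3]
tip y 73.90580289427062
top eye a 119 mid [  0.9  47.1 108.7] mean [ -0.4  48.  112.9]
top eye b 151 mid [  0.6 -45.6 108.3] mean [  0.8 -45.1 110.1]
top rod 60 6 [  2.5  78.5 113.8] minx/maxx [ -1.4 111.4] [  5.6 118.7]
top rod 80 43 [  2.1  89.7 112.2] minx/maxx [ -2.1 107.6] [  7.4 116.9]
top rod 100 13 [  2.4 102.4 111.9] minx/maxx [ -2.4 107.6] [  7.5 115.1]
top rod 140 26 [  1.1 154.1 111.1] minx/maxx [ -2.8 105.4] [  6.2 114.6]
top rod 160 32 [  1.2 167.3 110.6] minx/maxx [ -2.8 105.3] [  6.1 114.5]
tip y 77.25480777366283
```

>>> apply_moves(
  series=[
    [[-6,0,0],[0,0,0]],
    [[-8,0,0],[0,0,0]],
    [[-8,0,0],[0,0,0]],
    [[-8,0,0],[0,0,0]],
    [[-8,0,0],[0,0,0]],
    [[-8,0,0],[0,0,0]],
    [[-8,0,0],[0,0,0]],
    [[-8,0,0],[0,0,0]],
    [[-8,0,0],[0,0,0]],
    [[-8,0,0],[0,0,0]],
    [[-6,0,0],[0,0,0]],
    [[0,0,0],[0,0,0]],
  ],
)

```text
t: 8.08
tool_pos: [0.4536, 0.1544, 0.2733]
orientation: [1.97, 2.447, -0.0]
force: [0.6, 0.2, -1.2]
opening: 0.0092
gripper_force: 29.9
```

```bash
python3 n.py 4; python3 -c "
import cv2
a=cv2.imread('pics/scene4.png')[170:330,220:420];cv2.imwrite('pics/s4.png',cv2.resize(a,None,fx=3.5,fy=3.5))"
```

```text
grasp in tray (x,y,z) mm [  1.2 123.3 106.3]
scene eye a 287 mid [  0.4  48.4 107. ] mean [ -2.7  43.  106.4]
scene eye b 322 mid [  0.4 -47.  107.5] mean [ -1.6 -48.6 105.5]
scene rod 60 42 [ -1.3  70.4 108. ] minx/maxx [ -4.3 102.1] [  3.5 111.1]
scene rod 80 45 [ -1.2  89.8 107.4] minx/maxx [ -4.6 101.7] [  3.3 110.8]
scene rod 100 428 [ -1.6 114.  116.5] minx/maxx [-22.1  86.4] [ 22.7 140. ]
scene rod 120 132 [ -8.5 124.8 116.9] minx/maxx [-21.9  86.2] [  7.6 139.6]
scene rod 140 50 [ -7.4 155.4 105.2] minx/maxx [-12.6  93.4] [ -2.3 116.6]
tip y 62.48604768633911
top eye a 134 mid [ -3.1  48.3 107.9] mean [ -2.2  48.7 113.5]
top eye b 154 mid [  0.7 -45.6 108.5] mean [  0.7 -45.1 109.9]
top rod 60 27 [  1.5  68.2 110.4] minx/maxx [ -2.7 104. ] [  7.  113.9]
top rod 160 12 [ -1.4 161.5 114.2] minx/maxx [-11.2 101.4] [  8.9 119.8]
tip y 62.1571350142907
```

View pics/s4.png

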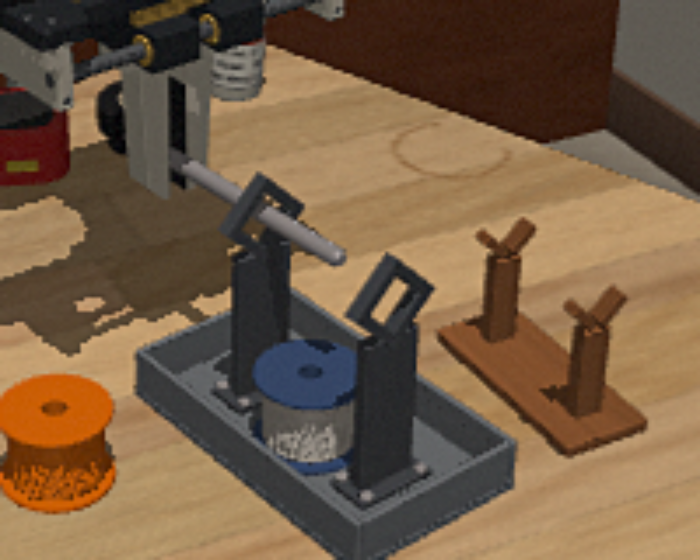

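The rod is cleanly through eye_a with its tip at (335,255), heading for eye_b's opening (395,290). I'll continue.

>>> apply_moves(
  series=[
    [[-4,0,1],[0,0,0]],
    [[-6,0,0],[0,0,0]],
    [[-6,0,0],[0,0,0]],
    [[-6,0,0],[0,0,0]],
    [[-6,0,0],[0,0,0]],
    [[-6,0,0],[0,0,0]],
    [[-6,0,0],[0,0,0]],
    [[-6,0,0],[0,0,0]],
    [[-6,0,0],[0,0,0]],
    [[-5,0,0],[0,0,0]],
    [[0,0,0],[0,0,0]],
    [[0,0,0],[0,0,0]],
  ],
)

```text
t: 9.18
tool_pos: [0.4656, 0.0995, 0.2723]
orientation: [-1.97, -2.447, -0.0]
force: [-0.3, 0.3, -0.8]
opening: 0.0088
gripper_force: 29.9
```

```bash
python3 n.py 5; python3 -c "
import cv2
a=cv2.imread('pics/scene5.png')[170:330,220:420];cv2.imwrite('pics/s5.png',cv2.resize(a,None,fx=3.5,fy=3.5))"
```

```text
grasp in tray (x,y,z) mm [  1.4  67.2 105.3]
scene eye a 584 mid [ -0.4  48.6 112.9] mean [ -2.6  50.7 113.7]
scene eye b 341 mid [ -0.8 -51.7 106.9] mean [ -2.9 -49.5 106.6]
scene rod 60 169 [ -9.7  67.6 119.7] minx/maxx [-21.3  85.8] [  7.6 140. ]
scene rod 80 44 [ -6.6  97.9 102.8] minx/maxx [-12.4  92.5] [ -1.2 115. ]
scene rod 100 22 [ -7.1 101.6 108.1] minx/maxx [-11.8  92.9] [ -1.  115.3]
tip y 62.0351571464599
top eye b 48 mid [ -4.8 -40.8 100.4] mean [ -2.4 -41.8 103. ]
```

View pics/s5.png

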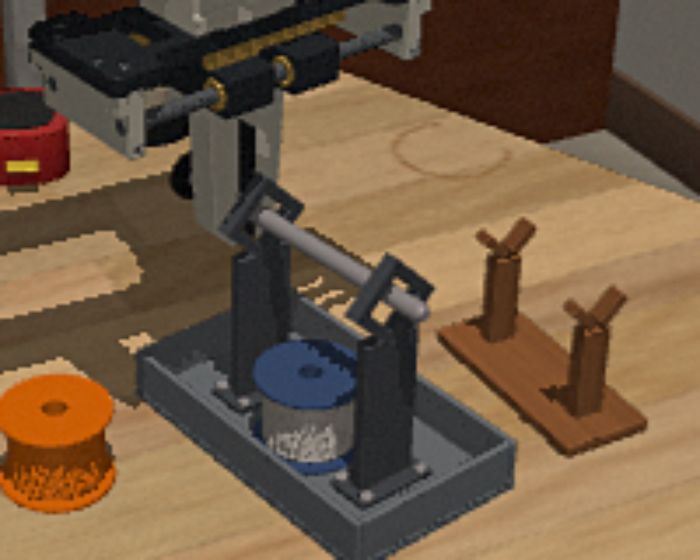

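The tip shows beyond the far post at (425,310), with no contact force. Next I lower the rod into the eyes, let go and retreat upwards.

>>> apply_moves(
  series=[
    [[0,0,2],[0,0,0]],
    [[0,0,2],[0,0,0]],
    [[0,0,2],[0,0,0]],
    [[0,0,0],[0,0,0]],
    [[0,0,0],[0,0,0]],
  ],
)

```text
t: 9.7
tool_pos: [0.4654, 0.0999, 0.2659]
orientation: [-1.969, -2.448, 0.001]
force: [-0.2, 0.8, 0.0]
opening: 0.0089
gripper_force: 29.9
```

>>> apply_moves(
  series=[
    [[0,0,0],[0,0,0]],
    [[0,0,0],[0,0,0]],
    [[0,0,0],[0,0,0]],
    [[0,0,0],[0,0,0]],
    [[0,0,0],[0,0,0]],
    [[0,0,0],[0,0,0]],
    [[0,0,0],[0,0,0]],
    [[0,0,0],[0,0,0]],
    [[0,0,0],[0,0,0]],
    [[0,0,0],[0,0,0]],
  ],
  claw=0.6,
)

```text
t: 10.53
tool_pos: [0.4655, 0.0998, 0.2662]
orientation: [-1.969, -2.448, -0.0]
force: [-0.1, -0.3, -0.4]
opening: 0.0556
gripper_force: 0.0
```

>>> apply_moves(
  series=[
    [[0,0,-10],[0,0,0]],
    [[0,0,-20],[0,0,0]],
    [[0,0,-25],[0,0,0]],
    [[0,0,-25],[0,0,0]],
    [[0,0,-20],[0,0,0]],
    [[-12,0,0],[0,0,0]],
    [[-18,0,0],[0,0,0]],
    [[-18,0,0],[0,0,0]],
    [[-18,0,0],[0,0,0]],
    [[0,0,0],[0,0,0]],
    [[0,0,0],[0,0,0]],
  ],
)

```text
t: 11.45
tool_pos: [0.4798, 0.0348, 0.3669]
orientation: [1.971, 2.446, 0.001]
force: [0.3, 0.1, -0.5]
opening: 0.0558
gripper_force: 0.0
```

```bash
python3 n.py 6; python3 - <<'E'
from h import *
u0=np.array([-np.sin(.213),np.cos(.213),0]);v0=np.array([np.cos(.213),np.sin(.213),0]);C=np.array([.4785,.0335,0])
for n in('scene','top'):
    S=np.load(n+'6.npz');Q=(S['W']-C)@np.c_[v0,u0,[0,0,1]]*1000;im=S['im']
    q=Q[(abs(Q[...,1])<38)&(abs(Q[...,0])<30)&(Q[...,2]>85)&(Q[...,2]<115)]
    if len(q): print(n,'rod mid',len(q),q.mean(0).round(1),np.polyfit(q[:,1],q[:,0],1),np.polyfit(q[:,1],q[:,2],1))
    q=Q[(Q[...,1]>-90)&(Q[...,1]<-53)&(abs(Q[...,0])<20)&(Q[...,2]>85)&(Q[...,2]<115)]
    if len(q): print('tip y',q[:,1].min())
    h=cv2.cvtColor(im,cv2.COLOR_BGR2HSV).astype(int)
    q=Q[(h[...,0]>100)&(h[...,0]<125)&(h[...,1]>70)&(Q[...,2]>38)&(Q[...,2]<50)&(abs(Q[...,1])<60)&(abs(Q[...,0])<50)]
    if len(q):print('spool',(q.min(0)+q.max(0))/2,q.mean(0))
a=cv2.imread('pics/scene6.png')[150:330,220:420];cv2.imwrite('pics/s6.png',cv2.resize(a,None,fx=3,fy=3))
E
```

```text
grasp in tray (x,y,z) mm [  1.6   1.  199.9]
scene eye a 290 mid [1.000e-01 4.470e+01 1.064e+02] mean [ -2.4  43.2 106.2]
scene eye b 349 mid [ -0.3 -49.9 107.2] mean [ -2.7 -49.3 105.9]
scene rod 60 34 [-1.9 73.8 98.4] minx/maxx [-5.1 90.7] [  3.9 102.2]
scene rod 80 106 [-2.1 94.9 98.6] minx/maxx [-12.7  86.2] [ 11.8 108.6]
scene rod 100 35 [ -3.2 101.5 101.4] minx/maxx [-13.1  89.3] [ 12.9 109. ]
tip y 66.25796145409382
top eye a 149 mid [  1.4  48.5 108.9] mean [ -0.2  48.5 110.5]
top rod 60 38 [  0.8  71.1 100.7] minx/maxx [-3.5 96.8] [  5.8 105.9]
top rod 80 44 [  0.5  90.1 100.8] minx/maxx [-3.6 95.2] [  5.9 105.1]
top rod 100 40 [  0.3 103.9 105.3] minx/maxx [-11.4  90.5] [ 12.9 111.5]
tip y 62.44098998938332
scene rod mid 189 [-1.9  3.7 98.4] [-2.81386440e-04 -1.90227619e+00] [-5.5011918e-04  9.8364722e+01]
tip y -67.96989252307577
spool [-6.85094213 -2.87433225 42.0626446 ] [-8.5923373  -2.06036427 42.52569938]
top rod mid 34 [  0.7  29.8 100.9] [-0.09809182  3.59121031] [6.21774274e-02 9.90005303e+01]
spool [-1.05522629 19.30635327 43.64454315] [-5.18219402 21.19037389 43.94840646]
```

View pics/s6.png

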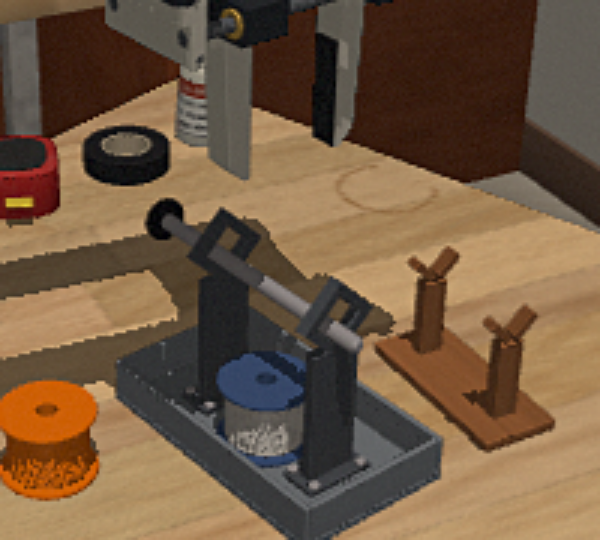

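The rod rests in both eyes, head at (165,218) and tip at (358,342), with the gripper above mid-gap. I descend between the posts and grip.

>>> apply_moves(
  series=[
    [[-1,-1,15],[0,0,0]],
    [[0,0,20],[0,0,0]],
    [[0,0,20],[0,0,0]],
    [[0,0,20],[0,0,0]],
    [[0,0,15],[0,0,0]],
    [[0,0,8],[0,0,0]],
    [[0,0,4.5],[0,0,0]],
    [[0,0,0],[0,0,0]],
    [[0,0,0],[0,0,0]],
  ],
)

```text
t: 12.3
tool_pos: [0.4792, 0.0344, 0.2645]
orientation: [1.968, 2.448, 0.001]
force: [-0.4, 0.8, -0.5]
opening: 0.0558
gripper_force: 0.0
```

>>> apply_moves(
  series=[
    [[0,0,0],[0,0,0]],
    [[0,0,0],[0,0,0]],
    [[0,0,0],[0,0,0]],
    [[0,0,0],[0,0,0]],
    [[0,0,0],[0,0,0]],
    [[0,0,0],[0,0,0]],
    [[0,0,0],[0,0,0]],
    [[0,0,0],[0,0,0]],
    [[0,0,0],[0,0,0]],
    [[0,0,0],[0,0,0]],
    [[0,0,0],[0,0,0]],
    [[0,0,0],[0,0,0]],
  ],
  claw=0,
  newtons=55,
)

```text
t: 13.3
tool_pos: [0.479, 0.0341, 0.2638]
orientation: [1.969, 2.448, 0.0]
force: [0.8, 0.3, -0.2]
opening: 0.0084
gripper_force: 55.0
```

>>> apply_moves(
  series=[
    [[0,0,-3],[0,0,0]],
    [[0,0,-3],[0,0,0]],
    [[0,0,-3],[0,0,0]],
    [[0,0,-3],[0,0,0]],
    [[0,0,-2],[0,0,0]],
    [[0,0,-2],[0,0,0]],
    [[0,0,-2],[0,0,0]],
    [[0,0,-2],[0,0,0]],
    [[0,0,-2],[0,0,0]],
    [[0,0,-2],[0,0,0]],
    [[0,0,-2],[0,0,0]],
    [[0,0,0],[0,0,0]],
  ],
)

```text
t: 14.3
tool_pos: [0.479, 0.0341, 0.2901]
orientation: [1.969, 2.448, 0.0]
force: [0.1, 0.6, -6.5]
opening: 0.0084
gripper_force: 55.0
```

```bash
python3 n.py 7; python3 - <<'E'
import cv2
a=cv2.imread('pics/scene7.png')[150:330,220:420];cv2.imwrite('pics/s7.png',cv2.resize(a,None,fx=3,fy=3))
E
```

```text
grasp in tray (x,y,z) mm [  0.7   0.5 123.1]
scene eye a 321 mid [ -6.7  48.1 111.9] mean [ -5.9  43.3 111.4]
scene eye b 441 mid [  0.4 -48.4 112.1] mean [ -3.  -49.4 111.7]
top eye a 157 mid [  0.9  48.6 112.6] mean [ -0.5  48.5 123.5]
top rod 60 41 [1.000e-01 7.110e+01 1.269e+02] minx/maxx [ -4.1 122.8] [  5.1 130.4]
top rod 80 46 [  0.4  90.  127.3] minx/maxx [ -4.2 123.8] [  5.4 131.9]
top rod 100 41 [ -0.4 103.8 131.1] minx/maxx [-12.3 113.3] [ 12.6 136.8]
tip y 62.201426433471276
```

View pics/s7.png

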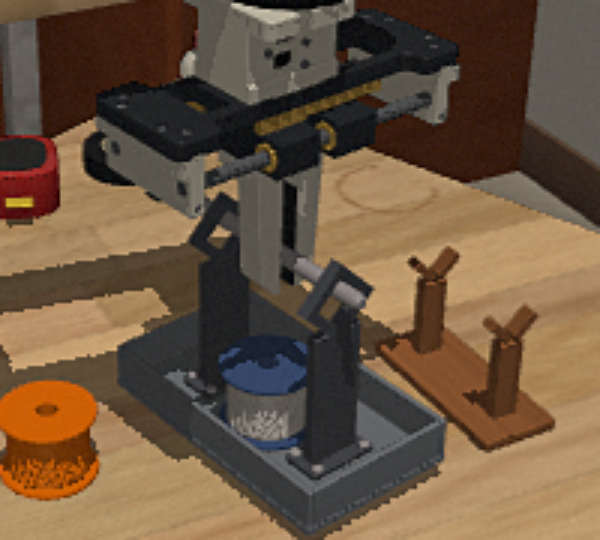

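The tray hangs level on the rod, about 10 mm up, and the force matches its weight. I'll lift the rest of the way gently.

>>> apply_moves(
  series=[
    [[0,0,-1],[0,0,0]],
    [[0,0,-3],[0,0,0]],
    [[0,0,-4],[0,0,0]],
    [[0,0,-5],[0,0,0]],
    [[0,0,-5],[0,0,0]],
    [[0,0,-5],[0,0,0]],
    [[0,0,-5],[0,0,0]],
    [[0,0,-5],[0,0,0]],
    [[0,0,-5],[0,0,0]],
    [[0,0,-5],[0,0,0]],
    [[0,0,-5],[0,0,0]],
    [[0,0,-5],[0,0,0]],
  ],
)

```text
t: 15.4
tool_pos: [0.4789, 0.0341, 0.3432]
orientation: [-1.969, -2.448, 0.0]
force: [-0.1, 0.1, -5.6]
opening: 0.008
gripper_force: 55.0
```

>>> apply_moves(
  series=[
    [[0,0,-5],[0,0,0]],
    [[0,0,-5],[0,0,0]],
    [[0,0,-5],[0,0,0]],
    [[0,0,-5],[0,0,0]],
    [[0,0,-5],[0,0,0]],
    [[0,0,-4],[0,0,0]],
    [[0,0,-3],[0,0,0]],
    [[0,0,-2],[0,0,0]],
    [[0,0,-1],[0,0,0]],
    [[0,0,0],[0,0,0]],
    [[0,0,0],[0,0,0]],
    [[0,0,0],[0,0,0]],
  ],
)

```text
t: 16.4
tool_pos: [0.4788, 0.0341, 0.3774]
orientation: [-1.969, -2.448, 0.001]
force: [-0.3, -0.1, -6.5]
opening: 0.0081
gripper_force: 55.0
```

>>> apply_moves(
  series=[
    [[0,0,0],[0,0,0]],
    [[0,0,0],[0,0,0]],
    [[0,0,0],[0,0,0]],
    [[0,0,0],[0,0,0]],
    [[0,0,0],[0,0,0]],
    [[0,0,0],[0,0,0]],
    [[0,0,0],[0,0,0]],
    [[0,0,0],[0,0,0]],
    [[0,0,0],[0,0,0]],
    [[0,0,0],[0,0,0]],
    [[0,0,0],[0,0,0]],
    [[0,0,0],[0,0,0]],
  ],
)

```text
t: 17.4
tool_pos: [0.4789, 0.0341, 0.3777]
orientation: [-1.969, -2.448, 0.0]
force: [0.6, 0.0, -6.1]
opening: 0.0085
gripper_force: 55.0
```

```bash
python3 n.py 8|head -1; python3 - <<'E'
from h import *
a=cv2.imread('pics/scene8.png')[80:330,180:440];cv2.imwrite('pics/s8.png',cv2.resize(a,None,fx=2.4,fy=2.4))
u0=np.array([-np.sin(.213),np.cos(.213),0]);v0=np.array([np.cos(.213),np.sin(.213),0]);C=np.array([.4785,.0335,0])
for n in('scene','top'):
    S=np.load(n+'8.npz');Q=(S['W']-C)@np.c_[v0,u0,[0,0,1]]*1000
    near=(abs(Q[...,0])<60)&(abs(Q[...,1])<95)
    q=Q[near&(Q[...,2]>75)&(Q[...,2]<145)]
    print(n,'lowest z',np.percentile(q[:,2],1))
    for nm,m in(('+y',q[:,1]>80),('-y',q[:,1]<-80),('+x',q[:,0]>46),('-x',q[:,0]<-46)):
        if m.sum()>10:print(nm,m.sum(),'z range',np.percentile(q[m,2],[2,98]).round(1))
E
```

```text
grasp in tray (x,y,z) mm [  0.5   0.5 210.7]
scene lowest z 97.55358399708703
+y 206 z range [ 99.9 124.9]
-y 816 z range [ 98.2 125.7]
+x 501 z range [101.3 126.2]
-x 1105 z range [ 97.  125.1]
top lowest z 98.07025651311072
+y 131 z range [100.6 129.4]
-y 92 z range [100.5 128.2]
+x 170 z range [101.  128.8]
-x 64 z range [ 97.6 127.3]
```

View pics/s8.png

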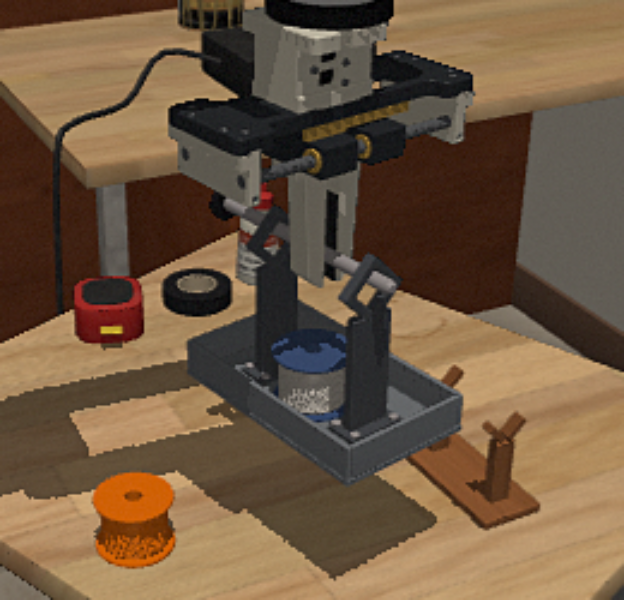

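The tray hangs level about 98 mm up with the spool (312,375) inside. The rod tip shows beyond the far post at (390,287), and everything is still.

```bash
python3 -c "
from plant import robot
print(robot.close_job())"
```

```text
the job is handed in; nothing more can be done
None
```

The rod is through both eyes, with its tip about 18 mm beyond the far post, and the job is handed in with the arm holding the tray by the rod alone, level and still about 98 mm up, spool in it, after about 17.5 s.

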